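Gauge a sleeve and hold it against the sprung stop

ROBOT

A 6-joint arm with a two-finger parallel gripper is mounted at the origin on the work surface. World frame = base frame: x ahead of the robot, y to its left, z up, the work surface at z = 0. Lengths are in m, angles in rad, forces in N, time in s.
With the tool pointing down it reaches from about 0.375 to 0.975 m from the base axis. Payload 3.8 kg.
Tool frame: the origin (TCP) lies midway between the tips of the shut fingers; the grasp point (between the pads) lies 19 mm behind it; x points along the fingers, z is the direction in which the jaws open and shut, and the axes are right-handed (so a half turn about x gives the same grasp; the last joint's range is limited). The gripper opens to 85 mm and grips with 20 to 120 N. Pads are 22 mm wide; open, the fingers measure 114 mm over their backs; the gripper's body (76 mm by 85 mm) begins 54 mm behind the grasp point. The pads swing forward as they close: fully open they stand 13 mm farther back than shut.
Start: joints at [-0.037, 0.264, 1.604, -0, 1.274, -0.037], TCP at [0.675, -0, 0.231] pointing down, gripper open.
Joint ranges: [-2.63, 2.63], [-0.94, 2.18], [0.31, 2.57], [-1.31, 4.45], [0, 2.66], [-2.55, 2.55]. Speed limits (rad/s): [2.57, 2.57, 3.14, 3.14, 3.14, 3.14].

INTERFACE

Orientations are given as a rotation vector (axis times angle).
In Python, from workcell import * gives the robot as it stands. The module is installed in compiled form; this text tells all that it offers.
- The arm moves only by the tool carry_out, never from a script. Its arguments are lists of equal length, an entry for each row: "offset": the shift along the tool's x, y, z in cm, a list of three; "delta_rot": the turn, a rotation vector about the tool's x, y, z in degrees, a list of three. A call has exactly 5 rows; each row shifts and turns the commanded pose from where the row before left it, along the tool's axes as they then stand; what a row does not reach is not made up. A row lasts 1/12 s, in which the tool goes at most 41.7 mm and 7.16 degrees, less where a joint would pass 70% of its speed; a pose out of reach is approached as far as the arm can. A call is refused whole if a number of a shift passes 4.17 or a number of a turn 7.16, either way. A call with a gripper value outside its range is refused whole. "fingers" is the opening, from -1 (shut) to 1 (fully open), set as the call begins (left out, the last holds). The fingers move at their own pace and stop on an object; "newtons" is the grip in N (left out, the last holds). Time passes only in rows, so rows that do not move let the fingers close, or fill a call up. It gives the time, the measured TCP pose, the force and the opening at its end, in the units of the state.
- read_state(): the state, without advancing time (a new reading comes with each control period).
- read_camera(name): name is "scene" or "side" or "wrist"; returns (picture, depth): 384x512x3 uint8, red, green, blue; 384x512 float32, m along the optical axis (not along the pixel's ray), 0 where there is no reading.
- get_calibration(name): a dict with "fx", "fy", "cx", "cy" (pixels), "R" (3x3) and "t" (3): a world point X has camera coordinates R X + t; the wrist camera has in their place "mount" (4x4, takes a point from camera to tool coordinates, whose origin is the TCP and whose axes are the tool frame's). Camera axes: x right, y down, z forward; pixel columns grow to the right and rows downward; lengths in m; the calibration is good to about 2 mm. The wrist camera is an equidistant fisheye: a pixel r from the principal point sees the ray r / f radians off the axis. A picture is of the moment at which its call begins: read the wrist's pose just before it. get_calibration takes no time and is no camera call.
- finish_job(): hands the job in, once; it reports no verdict.
The state is a dict: "time": time; "q": joint angles; "joint_vel": joint speeds; "joint_torque": joint torques, N m; "tool_pos": TCP position; "tcp_rot": TCP orientation; "wrist_force": force on the tool from outside, world axes, zero at the start; "torque": the same for the moment, N m; "width": opening from 0.0 (shut) to 1.0 (fully open).
Only numpy, scipy, OpenCV 4.12 (cv2) and the standard library are available. Lean on these libraries where they do the work, as an engineer would, in place of code of your own. Each camera call takes 0.05 s, during which the arm holds its last target. There are 200 camera calls.

TASK

One of the two plain aluminium sleeves slips over the gauge pin: take that one and prove it by sliding it fully down the pin, home on the gauge block. Then lift it off, carry it to the jig and, keeping it gripped, upright and about a centimetre clear of the jig's bed, press its side centrally against the sprung pad until the plunger is about halfway in (about 9 N); finish still holding it there steadily, with nothing but the sleeve touching the jig, so that I can slip a washer under it and fasten it. Never push the plunger to its end, and leave the other sleeve, the solder spool, the flux bottle and the screwdriver where they are.

Things in the scene. Friction and masses are not known exactly. Their poses are not given: they have to be found in the camera images.
- sleeve_wide: bare aluminium round sleeve (tube) standing upright, outer diameter 36 mm, height 45 mm, straight through bore of 16.5 mm (fits the 14 mm gauge pin), about 0.1 kg; origin: centre of its underside, z along the bore
- sleeve_narrow: the other sleeve: same aluminium, diameter 36 mm and height 45 mm, but a bore of only 11 mm, too small for the gauge pin; stands upright, leave alone; origin: centre of its underside. The two sleeves and the solder spool swap places
- gauge: fixed gauge: dark steel block 70 x 70 x 20 mm high with an upright bright steel pin at its centre, 14 mm in diameter, reaching 40 mm above the block with its top 8 mm tapered to 6 mm; origin: centre of the block's underside on the bench, z up along the pin
- gauge_seat (a point): point on the pin's axis at the top face of the gauge block (20 mm above the bench): the sleeve's underside comes here when it is home
- jig: fixed jig: aluminium bed 165 (x -70 to +95) x 80 x 12 mm thick, on it a grey spring housing at x 48 to 88 mm, 50 wide, top 57 mm above the bench, and before the housing a black sprung pad. Origin: on the bench, 10 mm before the pad's resting face; x points from the open end to the pad (the pushing direction, away from the robot, turned up to 0.4 rad), z up
- plunger (a joint): how far the pad is pushed in along the jig's +x, in m: 0 at rest, 0.024 at its end. The spring gives 3 N + 500 N/m x value: 9 N at 0.012 (halfway). A steel pointer on a strip above the pad rides over the housing's top; at halfway it stands midway between two dark ridges, which it reaches at 0.006 and 0.018
- pad_face (a point): centre of the pad's flat front face (facing the jig's -x), 37 mm above the bench; it moves with the plunger. The pad is 26 mm wide (jig y), 46 mm high (14 to 60 mm above the bench) and 8 mm thick; its strip tops out 63 mm above the bench. The sleeve's axis is 18 mm before the face when they touch
- spool: grey solder spool standing on its flange, diameter 52 mm, height 38 mm, bystander; origin: centre of its underside
- flux_bottle: white bottle, diameter 40 mm, height 75 mm, bystander; origin: centre of its underside
- screwdriver: screwdriver lying flat, bystander; origin: centre of its underside, x towards the tip
Things that resemble listed ones, but are neither listed nor needed, are in the scene too. There is more than one size of the gauge; the one meant has the size given above.

How it is judged:
On the way, in this order (a step that is already met when the one before it is completed fails the run):
1. the wide-bored sleeve is home on the gauge pin, upright, underside on the block (z of sleeve_wide in the frame of gauge_seat below 0.003 m and horizontal distance between sleeve_wide and gauge_seat below 0.004 m and angle between sleeve_wide's own z axis and vertical below 0.1 rad), for 0.2 s.
2. it is lifted off the pin (z of sleeve_wide in the frame of gauge_seat above 0.042 m), for 0.1 s.
3. it is pressed against the middle of the sprung pad within the band, clear of the bed (contact force between sleeve_wide and jig between 5 and 13 N and value of joint plunger between 0.006 and 0.018 m and z of sleeve_wide in the frame of jig between 0.015 and 0.031 m and y of sleeve_wide in the frame of jig between -0.008 and 0.008 m and angle between sleeve_wide's own z axis and vertical below 0.15 rad and contact force between the fingers and sleeve_wide above 2 N and contact force between each of the arm, the fingers and jig below 0.5 N), for 0.3 s.
At the end, for the whole second after the job is handed in: Wide-bored sleeve gripped, at rest, upright within 0.15 rad, underside 3-19 mm above the bed, axis within 8 mm of the pad's middle, pressing it with 5-13 N, plunger 6-18 mm in; fingers and arm off the jig; other sleeve, spool, bottle, screwdriver within 30 mm of their starts (all of step 3 and linear speed of sleeve_wide below 0.02 m/s and velocity of joint plunger between -0.01 and 0.01 m/s and distance of each of sleeve_narrow, spool, flux_bottle, screwdriver from where it was at the start of the episode below 0.03 m); the arm keeps its last pose, push and grip.
It fails at once if the plunger is pushed to its end (value of joint plunger above 0.0235 m).
It fails at once if the other sleeve, the spool, the bottle or the screwdriver is disturbed (moved over 30 mm) (distance of any of sleeve_narrow, spool, flux_bottle, screwdriver from where it was at the start of the episode above 0.03 m).
It also fails if it takes over 48 s, if anything falls off the work surface, if the arm or the gripper's body presses on something with over 40 N, if the wrist force passes 120 N, or if a joint passes its speed limit or range.

## Working session

There is one attempt and no reset: what is moved stays moved. The work goes in short steps, Python scripts to look and compute and a tool call to move; the robot and the scene stay as the last step left them, time stands still between calls to the robot, and variables do not carry over. Pictures are saved under pics/ and viewed, about 8 in all and at most 12, crops included, and the job is handed in when it is done.

Besides the shell and the picture viewer there is one more tool, called after ">>>" as name(argument=value, ...) on one line, values as JSON. carry_out: Moves the arm, as the interface text tells. Its arguments: {"type":"object","properties":{"offset":{"type":"array"},"delta_rot":{"type":"array"},"fingers":{"type":"number"},"newtons":{"type":"number"}},"required":["offset","delta_rot"]}

```bash
mkdir -p pics; cat > h.py <<'E'
from workcell import *
import numpy as np, cv2
from scipy.spatial.transform import Rotation as Ro
def grab(n):
    s=read_state(); im,d=read_camera(n); np.savez(''+n+'.npz',im=im,d=d,p=s['tool_pos'],r=s['tcp_rot']); return im,d,s
def load(n):
    z=np.load(''+n+'.npz'); return z['im'],z['d'],z['p'],z['r']
def cloud(n):
    im,d,p,r=load(n); c=get_calibration(n)
    v,u=np.mgrid[0:384,0:512].astype(float)
    x=(u-c['cx'])/c['fx']; y=(v-c['cy'])/c['fy']
    if n=='wrist':
        th=np.hypot(x,y)+1e-9; k=np.tan(th)/th; x,y=x*k,y*k
    P=np.stack([x*d,y*d,d],-1)
    if n=='wrist':
        M=np.array(c['mount']); T=np.eye(4); T[:3,:3]=Ro.from_rotvec(r).as_matrix(); T[:3,3]=p
        A=T@M; W=P@A[:3,:3].T+A[:3,3]
    else:
        R=np.array(c['R']); t=np.array(c['t']); W=(P-t)@R
    W[d<=0]=np.nan
    return im,W
def save(name,im,scale=1):
    cv2.imwrite('pics/'+name,cv2.resize(im,None,fx=scale,fy=scale,interpolation=cv2.INTER_CUBIC)[:,:,::-1])
E
python3 - <<'E'
from h import *
a,_,s=grab('scene'); b,_,_=grab('wrist'); c,_,_=grab('side')
save('scene.png',a,1.5); save('wrist.png',b,1.5); save('side.png',c,1.5)
print(s)
for n in('scene','side','wrist'): print(n,get_calibration(n))
E
```

```text
{'time': 0.0, 'q': array([-3.69218881e-02,  2.64752044e-01,  1.60537852e+00,  1.47172325e-05,
        1.27368540e+00, -3.68810128e-02]), 'joint_vel': array([-1.04846928e-03,  2.31631297e-03, -1.59270626e-03,  1.55829844e-04,
        6.55214029e-04,  4.69792715e-06]), 'joint_torque': array([ 6.10465631e-04, -5.15121067e+01, -3.67308676e+01, -4.07824507e-05,
        1.31324201e-02,  1.46811578e-05]), 'tool_pos': array([6.74272035e-01, 1.51625996e-05, 2.29960322e-01]), 'tcp_rot': array([1.10996519e-04, 1.57301760e+00, 3.99757080e-05]), 'wrist_force': array([ 0.20112797, -0.18686502, -0.4765621 ]), 'torque': array([-0.03522124, -0.06824964,  0.03697328]), 'width': 0.9976194851340449}
scene {'fx': 352.2716204631402, 'fy': 352.2716204631402, 'cx': 253.43475084871997, 'cy': 194.668979314103, 'R': array([[ 0.43062466,  0.90252136,  0.00419484],
       [ 0.64265917, -0.30336532, -0.70353299],
       [-0.63368098,  0.3056545 , -0.71065022]]), 't': array([-0.21798553, -0.34158543,  1.37812532])}
side {'fx': 406.7179901976459, 'fy': 406.7179901976459, 'cx': 262.140129344302, 'cy': 188.95207680347417, 'R': array([[-0.85959949, -0.51078459,  0.01370478],
       [-0.39638107,  0.6496645 , -0.64870493],
       [ 0.32244497, -0.56305874, -0.76091661]]), 't': array([0.4988435 , 0.29441524, 0.82893185])}
wrist {'fx': 297.3186396354542, 'fy': 297.3186396354542, 'cx': 256.5717487068651, 'cy': 185.62408780832422, 'mount': array([[ 3.41455129e-04, -3.15395927e-01,  9.48960111e-01,
        -1.41206244e-01],
       [-2.01136072e-04, -9.48960169e-01, -3.15395874e-01,
         8.12971177e-02],
       [ 9.99999921e-01, -8.31765702e-05, -3.87464814e-04,
         1.73450625e-04],
       [ 0.00000000e+00,  0.00000000e+00,  0.00000000e+00,
         1.00000000e+00]])}
```

View pics/scene.png

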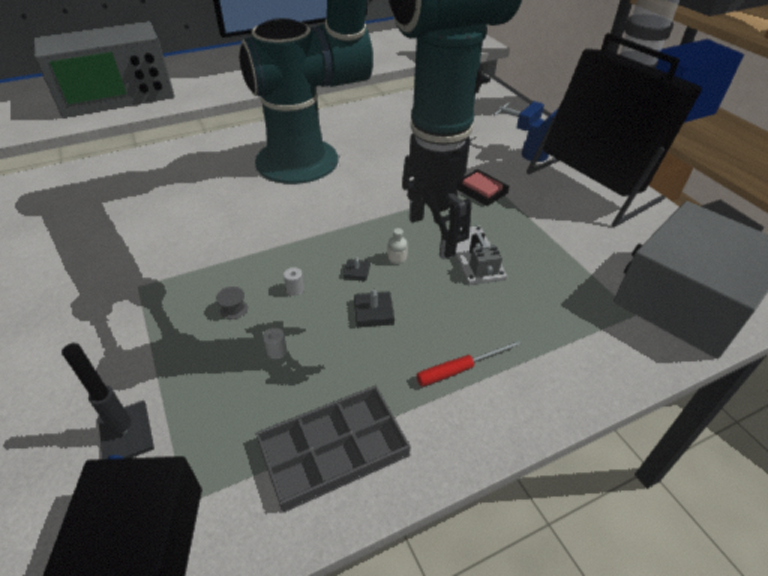

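View pics/wrist.png

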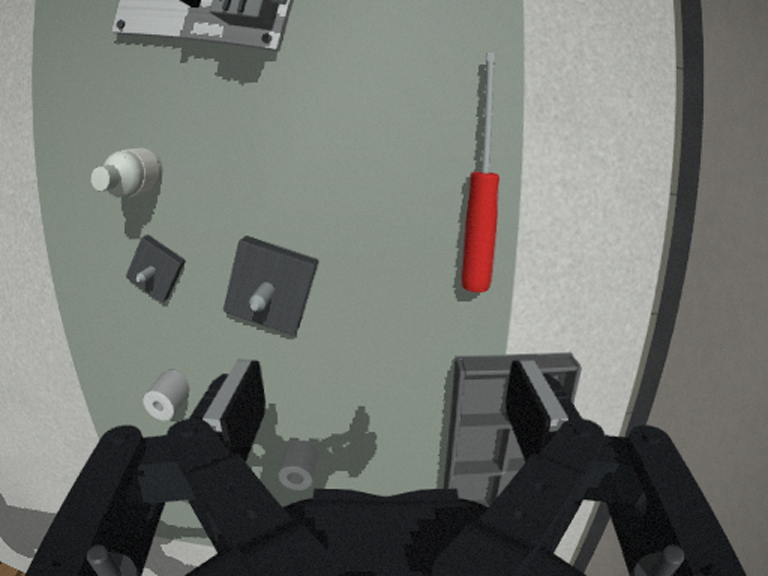

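The scene view shows the sleeves at about (293,281) and (275,343), the spool at (231,300), the big gauge at (374,308) with a small look-alike at (355,268), and the jig at (485,258). The wrist view shows sleeve tops at (157,402) and (294,477), with the gauge pin at (262,297). Next I'll measure these.

```bash
python3 - <<'E'
from h import *
for n in('scene','side','wrist'):
    im,W=cloud(n); W=W.reshape(-1,3)
    m=(W[:,2]>0.008)&(W[:,2]<0.11)&(W[:,0]>.3)&(W[:,0]<.95)&(abs(W[:,1])<.45)
    # grid-cluster on 4mm raster
    g=np.zeros((170,230),np.uint8); ij=((W[m][:,:2]-[.28,-.46])/.004).astype(int); g[ij[:,0],ij[:,1]]=1
    k,l=cv2.connectedComponents(g); L=l[ij[:,0],ij[:,1]]
    print(n)
    for i in range(1,k):
        p=W[m][L==i]
        if len(p)<40: continue
        zt=np.percentile(p[:,2],97); t=p[p[:,2]>zt-.006]
        print(len(p),'min',p.min(0).round(3),'max',p.max(0).round(3),'ztop',zt.round(3),'topmid',((t.min(0)+t.max(0))/2).round(4)[:2])
im,W=cloud('wrist')
c=[im[y-32:y+32,x-32:x+32] for x,y in((108,264),(198,314))]
save('bores.png',np.hstack(c),6)
s=load('side')[0]; save('side.png',s,1.5)
E
```

```text
scene
370 min [0.3   0.312 0.008] max [0.379 0.411 0.031] ztop 0.03 topmid [0.3377 0.3555]
281 min [ 0.427 -0.308  0.008] max [ 0.478 -0.257  0.044] ztop 0.042 topmid [ 0.4527 -0.2827]
201 min [ 0.43  -0.062  0.008] max [0.489 0.001 0.044] ztop 0.036 topmid [ 0.4569 -0.0315]
200 min [ 0.432 -0.178  0.008] max [ 0.47  -0.143  0.05 ] ztop 0.049 topmid [ 0.4499 -0.1609]
802 min [0.44  0.156 0.008] max [0.604 0.268 0.067] ztop 0.065 topmid [0.5522 0.1999]
243 min [0.441 0.042 0.008] max [0.476 0.081 0.079] ztop 0.077 topmid [0.4557 0.0627]
539 min [ 0.532 -0.088  0.008] max [ 0.615 -0.003  0.063] ztop 0.053 topmid [ 0.5747 -0.0463]
244 min [ 0.565 -0.257  0.008] max [ 0.601 -0.223  0.05 ] ztop 0.048 topmid [ 0.5824 -0.24  ]
2595 min [ 0.739 -0.32   0.008] max [ 0.861 -0.12   0.035] ztop 0.033 topmid [ 0.7997 -0.2195]
462 min [ 0.741 -0.047  0.008] max [0.767 0.153 0.03 ] ztop 0.029 topmid [0.7542 0.0024]
2480 min [0.741 0.382 0.008] max [0.93 0.45 0.11] ztop 0.107 topmid [0.8367 0.4164]
1384 min [ 0.763 -0.45   0.008] max [ 0.87  -0.413  0.105] ztop 0.103 topmid [ 0.8134 -0.4318]
side
27
[... 1133 characters left out ...]
.599 0.226 0.063] ztop 0.057 topmid [0.566  0.1816]
643 min [ 0.432 -0.177  0.008] max [ 0.469 -0.14   0.045] ztop 0.044 topmid [ 0.4504 -0.1594]
1117 min [0.44  0.043 0.009] max [0.476 0.084 0.075] ztop 0.074 topmid [0.455  0.0635]
2724 min [ 0.529 -0.088  0.008] max [ 0.615 -0.001  0.06 ] ztop 0.051 topmid [ 0.5724 -0.0452]
617 min [ 0.565 -0.257  0.008] max [ 0.601 -0.221  0.045] ztop 0.045 topmid [ 0.5835 -0.2388]
1747 min [ 0.739 -0.316  0.008] max [ 0.827 -0.119  0.031] ztop 0.029 topmid [ 0.7785 -0.2046]
1964 min [ 0.739 -0.046  0.009] max [0.766 0.152 0.027] ztop 0.025 topmid [0.7522 0.0031]
414 min [ 0.815 -0.161  0.008] max [ 0.86  -0.118  0.03 ] ztop 0.029 topmid [ 0.8377 -0.1401]
```

View pics/bores.png

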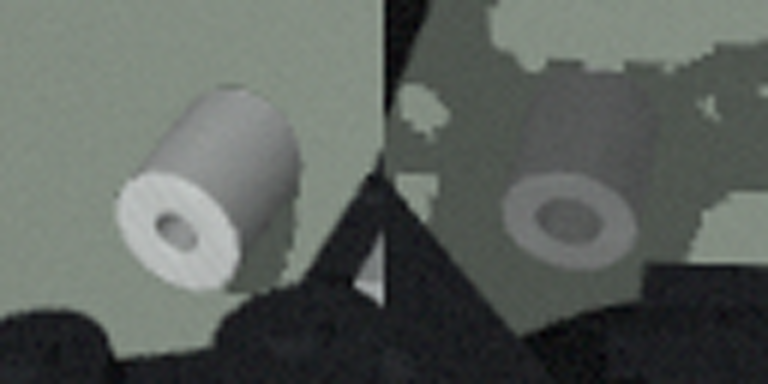

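View pics/side.png

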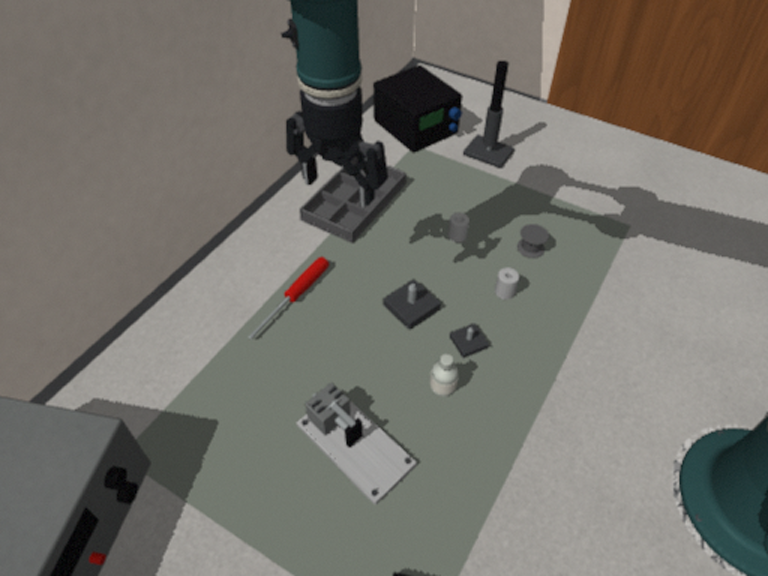

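The right sleeve in the crop has a bore-to-diameter ratio of about 0.48 (wide), against about 0.36 for the left one (narrow). The wide sleeve is therefore at about (0.582, -0.239). In the side view the jig's pad is at (353,432) and the housing at (325,405). Next I'll fit the gauge and jig.

```bash
python3 - <<'E'
from h import *
for n in('scene','side','wrist'):
    im,W=cloud(n); W=W.reshape(-1,3)
    def sel(x0,x1,y0,y1,z0,z1): 
        return W[(W[:,0]>x0)&(W[:,0]<x1)&(W[:,1]>y0)&(W[:,1]<y1)&(W[:,2]>z0)&(W[:,2]<z1)]
    def rect(p): (c,s,a)=cv2.minAreaRect((p[:,:2]*1000).astype(np.float32)); return np.round(c,1),np.round(s,1),round(a,1)
    print(n)
    p=sel(.52,.63,-.1,.01,.016,.025); print(' block',rect(p),np.median(p[:,2]).round(4))
    p=sel(.52,.63,-.1,.01,.03,.056); print(' pin',rect(p),len(p))
    p=sel(.41,.62,.13,.3,.008,.016); print(' bed',rect(p),np.median(p[:,2]).round(4))
    p=sel(.41,.62,.13,.3,.053,.0595); print(' housing top',rect(p),len(p))
    p=sel(.565,.6,-.26,-.21,.04,.05); print(' sleeve top',rect(p),np.median(p[:,2]).round(4))
    p=sel(.41,.53,.13,.3,.02,.07); print(' pad',rect(p),len(p))
E
```

```text
scene
 block (array([573., -46.]), array([69.9, 74.1]), 70.6) 0.0215
 pin (array([576.3, -46.9]), array([11.7,  6.4]), 73.8) 34
 bed (array([515.5, 214. ]), array([ 79.8, 168.8]), 75.4) 0.0139
 housing top (array([552.5, 206.5]), array([50.9, 78.4]), 71.6) 118
 sleeve top (array([ 584. , -240.3]), array([33.1, 33.3]), 11.4) 0.0462
 pad (array([521.5, 211.6]), array([26. , 16.9]), 73.0) 74
side
 block (array([570.8, -44.5]), array([70.6, 71.8]), 70.3) 0.02
 pin (array([569.2, -39.7]), array([12.8,  7.1]), 22.8) 38
 bed (array([515.4, 215.9]), array([ 81.4, 166.2]), 76.1) 0.0121
 housing top (array([550.3, 208. ]), array([50.4, 78.1]), 74.7) 343
 sleeve top (array([ 581.4, -237.6]), array([32.3, 34.4]), 11.3) 0.0447
 pad (array([521.5, 215.5]), array([26.2, 19.7]), 78.3) 173
wrist
 block (array([571.8, -45.4]), array([70.9, 70.9]), 71.0) 0.0186
 pin (array([572.9, -44.4]), array([11.8, 13.3]), 60.7) 135
 bed (array([509.8, 191.1]), array([ 43. , 168.6]), 80.2) 0.0107
 housing top (array([565.6, 182.9]), array([14.1, 40. ]), 78.1) 315
 sleeve top (array([ 583.1, -238.8]), array([35.5, 32.6]), 83.2) 0.0433
 pad (array([515.8, 202.4]), array([8.8, 4.4]), 17.7) 35
```

>>> carry_out(offset=[[1.5,-3.4,-1.3],[1.5,-3.4,-1.3],[1.5,-3.4,-1.3],[1.5,-3.4,-1.3],[1.5,-3.4,-1.3]], delta_rot=[[0,0,0],[0,0,0],[0,0,0],[0,0,0],[0,0,0]], fingers=1)

```text
time: 0.57
tool_pos: [0.609, -0.1711, 0.1553]
tcp_rot: [-0.001, 1.571, 0.001]
wrist_force: [1.0, -0.1, -0.3]
width: 1.001
```

>>> carry_out(offset=[[1.5,-3.4,-1.3],[1.5,-3.4,-1.3],[0,0,0],[0,0,0],[0,0,0]], delta_rot=[[0,0,0],[0,0,0],[7,0,0],[7,0,0],[7,0,0]])

```text
time: 0.98
tool_pos: [0.5828, -0.2389, 0.1251]
tcp_rot: [0.294, 1.553, -0.294]
wrist_force: [-0.2, 0.7, 0.1]
width: 1.004
```

>>> carry_out(offset=[[0,0,0],[0,0,0],[0,0,0],[0,0,0],[0,0,0]], delta_rot=[[7,0,0],[7,0,0],[7,0,0],[7,0,0],[7,0,0]])

```text
time: 1.4
tool_pos: [0.5837, -0.2379, 0.1258]
tcp_rot: [0.767, 1.432, -0.767]
wrist_force: [-0.0, 0.0, -0.2]
width: 1.001
```

>>> carry_out(offset=[[0,0,0],[0,0,0],[0,0,0],[0,0,0],[0,0,0]], delta_rot=[[7,0,0],[7,0,0],[7,0,0],[7,0,0],[7,0,0]])

```text
time: 1.82
tool_pos: [0.5837, -0.2379, 0.1258]
tcp_rot: [1.226, 1.199, -1.227]
wrist_force: [-0.4, -0.3, 0.5]
width: 0.998
```

>>> carry_out(offset=[[0,0,0],[0,0,0],[0,0,0],[0,0,0],[0,0,0]], delta_rot=[[7,0,0],[6.5,0,0],[0,0,0],[0,0,0],[0,0,0]])

```text
time: 2.23
tool_pos: [0.5838, -0.2379, 0.1261]
tcp_rot: [1.391, 1.081, -1.391]
wrist_force: [0.9, -0.6, -0.2]
width: 0.998
```

```bash
cat >> h.py <<'E'
def off(target):
    s=read_state(); R=Ro.from_rotvec(s['tcp_rot']).as_matrix()
    return (R.T@(np.array(target)-s['tool_pos'])*100).round(2)
def circ(p):
    A=np.c_[2*p[:,:2],np.ones(len(p))]; x=np.linalg.lstsq(A,(p[:,:2]**2).sum(1),rcond=None)[0]; return x[:2].round(4),np.sqrt(x[2]+x[0]**2+x[1]**2).round(4)
E
python3 - <<'E'
from h import *
im,_,s=grab('wrist'); save('w2.png',im,1.5)
print(Ro.from_rotvec(s['tcp_rot']).as_matrix().round(3), s['q'].round(2))
im,W=cloud('wrist'); P=W.reshape(-1,3)
p=P[(abs(P[:,0]-.583)<.03)&(abs(P[:,1]+.239)<.03)]
print(np.percentile(p[:,2],[1,50,95]))
t=p[(p[:,2]>.038)&(p[:,2]<.06)]
print(len(t),t.min(0),t.max(0),cv2.minEnclosingCircle((t[:,:2]*1000).astype(np.float32)))
m=p[(p[:,2]>.012)&(p[:,2]<.036)]; print('side',circ(m),len(m))
c=(t.min(0)+t.max(0))/2; print(off([c[0],c[1],.009]))
E
```

```text
[[-0.     0.969 -0.248]
 [ 0.    -0.248 -0.969]
 [-1.    -0.    -0.   ]] [-0.43  0.26  1.81 -0.    1.07  1.39]
[-0.00153786  0.20993782  0.22523047]
1204 [ 0.56557854 -0.25732776  0.03802469] [ 0.60104965 -0.22173139  0.04562581] ((583.1740112304688, -239.68359375), 17.955913543701172)
side (array([ 0.5883, -0.2409]), np.float64(0.0133)) 441
[11.71 -0.02  0.17]
```

View pics/w2.png

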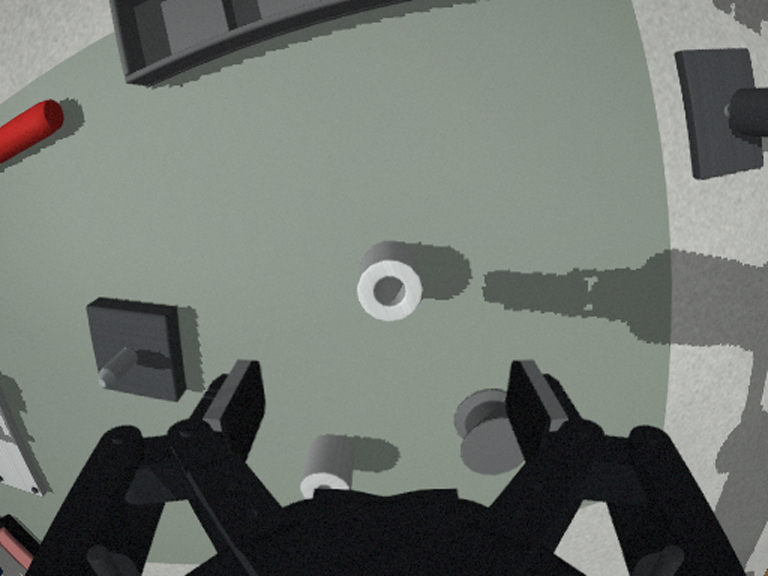

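The wrist view shows the wide sleeve at (389,291) centred between the fingers, with a bore of about half its diameter and nothing near the jaws. I'll descend and grip.

>>> carry_out(offset=[[2.4,0,0.17],[2.4,0,0],[2.4,0,0],[2.4,0,0],[2.1,0,0]], delta_rot=[[0,0,0],[0,0,0],[0,0,0],[0,0,0],[0,0,0]])

```text
time: 2.7
tool_pos: [0.5831, -0.2395, 0.0078]
tcp_rot: [1.392, 1.08, -1.392]
wrist_force: [0.0, -0.2, -0.6]
width: 0.999
```

>>> carry_out(offset=[[0,0,0],[0,0,0],[0,0,0],[0,0,0],[0,0,0]], delta_rot=[[0,0,0],[0,0,0],[0,0,0],[0,0,0],[0,0,0]], fingers=-1, newtons=60)

```text
time: 3.12
tool_pos: [0.5855, -0.2405, 0.0118]
tcp_rot: [1.394, 1.075, -1.39]
wrist_force: [0.4, -0.5, -1.0]
width: 0.41
```

>>> carry_out(offset=[[0,0,0],[0,0,0],[0,0,0],[0,0,0],[0,0,0]], delta_rot=[[0,0,0],[0,0,0],[0,0,0],[0,0,0],[0,0,0]])

```text
time: 3.53
tool_pos: [0.5855, -0.2405, 0.0118]
tcp_rot: [1.394, 1.075, -1.39]
wrist_force: [-0.5, -0.1, 6.5]
width: 0.409
```

```bash
python3 - <<'E'
from h import *
s=read_state(); print(s['tool_pos'],s['width'],s['wrist_force'],s['time'])
E
```

```text
[ 0.58553969 -0.24052715  0.01176035] 0.4091799636457388 [-0.54039218 -0.11686013  6.46238547] 3.5333
```

>>> carry_out(offset=[[-1.6,0,0],[-1.6,0,0],[-1.6,0,0],[-1.6,0,0],[-1.6,0,0]], delta_rot=[[0,0,0],[0,0,0],[0,0,0],[0,0,0],[0,0,0]])

```text
time: 3.95
tool_pos: [0.5832, -0.2395, 0.0901]
tcp_rot: [1.393, 1.079, -1.393]
wrist_force: [0.3, -0.1, -2.0]
width: 0.412
```

>>> carry_out(offset=[[0,0,0],[0,0,0],[0,0,0],[0,0,0],[0,0,0]], delta_rot=[[0,0,0],[0,0,0],[0,0,0],[0,0,0],[0,0,0]])

```text
time: 4.37
tool_pos: [0.5825, -0.2391, 0.0877]
tcp_rot: [1.393, 1.081, -1.395]
wrist_force: [0.5, -0.2, -0.6]
width: 0.407
```

```bash
cat >> h.py <<'E'
def tool(W,p,r): return (W-p)@Ro.from_rotvec(r).as_matrix()
E
python3 - <<'E'
from h import *
im,_,s=grab('wrist'); save('w3.png',im[120:320,130:390],3)
print(s['tool_pos'],s['wrist_force'],s['q'].round(3)); print(off([.572,-.045,.0898]))
im,W=cloud('wrist'); T=tool(W,s['tool_pos'],s['tcp_rot']); np.save('T.npy',T)
P=T.reshape(-1,3); c=P[(np.hypot(P[:,1],P[:,2])<.03)&(P[:,0]>-.06)&(P[:,0]<.02)]
print(len(c),np.percentile(c[:,0],[2,25,50,75,98]))
for a in np.arange(-.05,.015,.005):
    q=c[(c[:,0]>=a)&(c[:,0]<a+.005)]
    if len(q): print(round(a,3),len(q),q[:,1:].min(0).round(4),q[:,1:].max(0).round(4))
E
```

```text
[ 0.5825088  -0.23914207  0.08765194] [ 0.50149766 -0.17038911 -0.59442192] [-0.429  0.304  1.834 -0.     1.007  1.395]
[ -0.18  -5.9  -18.54]
9839 [-0.05657628 -0.03249093 -0.03085447 -0.01847016  0.00646586]
-0.05 394 [ 0.0109 -0.0275] [0.0148 0.0278]
-0.045 277 [-0.0063 -0.0278] [0.0142 0.0276]
-0.04 623 [-0.0118 -0.0269] [0.0127 0.0275]
-0.035 3264 [-0.0196 -0.0289] [0.0163 0.0289]
-0.03 981 [-0.0118 -0.0291] [0.0161 0.0291]
-0.025 847 [-0.0112 -0.0292] [0.016  0.0292]
-0.02 749 [-0.0112 -0.0293] [0.0158 0.0292]
-0.015 649 [-0.0112 -0.0291] [0.0157 0.0292]
-0.01 519 [-0.0114 -0.0289] [0.016  0.0292]
-0.005 293 [ 0.0009 -0.0233] [0.0159 0.0233]
-0.0 224 [-0.0006 -0.0178] [0.0158 0.0178]
0.005 204 [-0.0005 -0.0174] [0.0158 0.0178]
0.01 53 [ 0.0041 -0.0167] [0.0154 0.0155]
```

View pics/w3.png

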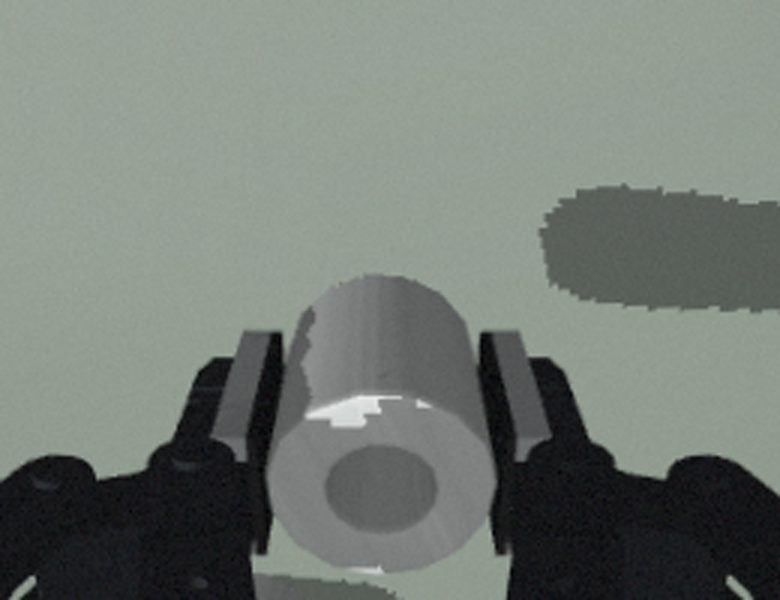

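The sleeve is held upright and centred between the fingers, its axis about 2 mm towards tool −y and its underside about 12 mm below the TCP. Next I'll go to the near side of the gauge so the pin lies beneath the camera.

>>> carry_out(offset=[[-0.2,-2.3,-3.4],[-0.2,-2.3,-3.4],[0,-2.3,-3.4],[0,-2.3,-3.4],[0,-2.3,-3.4]], delta_rot=[[0,0,0],[0,0,0],[0,0,0],[0,0,0],[0,0,0]])

```text
time: 4.83
tool_pos: [0.5135, -0.0448, 0.0926]
tcp_rot: [1.393, 1.079, -1.394]
wrist_force: [0.9, 0.8, -1.2]
width: 0.409
```

>>> carry_out(offset=[[0,-0.4,-1.5],[0,0,0],[0,0,0],[0,0,0],[0,0,0]], delta_rot=[[0,0,0],[0,0,0],[0,0,0],[0,0,0],[0,0,0]])

```text
time: 5.25
tool_pos: [0.5151, -0.0318, 0.0932]
tcp_rot: [1.394, 1.078, -1.394]
wrist_force: [-0.4, -0.9, -0.8]
width: 0.405
```

```bash
python3 - <<'E'
from h import *
im,_,s=grab('wrist'); save('w4.png',im[90:350,110:420],2.5)
print(s['tool_pos'],s['q'].round(3)); print(off([.572,-.045,.0898]))
im,W=cloud('wrist'); T=tool(W,s['tool_pos'],s['tcp_rot']); np.save('T.npy',T)
P=W.reshape(-1,3); P=P[(abs(P[:,0]-.572)<.045)&(abs(P[:,1]+.045)<.045)]; 
b=P[(P[:,2]>.014)&(P[:,2]<.025)]; print(cv2.minAreaRect((b[:,:2]*1000).astype(np.float32)),np.median(b[:,2]))
for a in np.arange(.026,.066,.004):
    q=P[(P[:,2]>a)&(P[:,2]<a+.004)&(np.hypot(P[:,0]-.572,P[:,1]+.045)<.016)]
    if len(q)>5: q=tool(q,s['tool_pos'],s['tcp_rot']); print(round(a,3),len(q),q[:,1:].min(0).round(4),q[:,1:].max(0).round(4))
E
```

```text
[ 0.51514896 -0.03178176  0.09323208] [-0.11   0.095  2.075 -0.     0.971  1.715]
[ 0.35  5.83 -0.16]
((571.8233642578125, -45.60333251953125), (70.85820770263672, 70.26824188232422), 70.83628845214844) 0.018560924376649718
0.026 6 [ 0.063  -0.0062] [0.0647 0.0042]
0.03 6 [ 0.0616 -0.0047] [0.065  0.0054]
0.034 6 [ 0.0627 -0.0065] [0.0645 0.0047]
0.042 10 [ 0.062  -0.0057] [0.0654 0.0051]
0.046 12 [ 0.0563 -0.0075] [0.0655 0.0038]
0.05 153 [ 0.0514 -0.0074] [0.0652 0.0056]
0.054 157 [ 0.0532 -0.006 ] [0.0642 0.0043]
0.058 86 [ 0.055  -0.0041] [0.0616 0.0024]
```

View pics/w4.png

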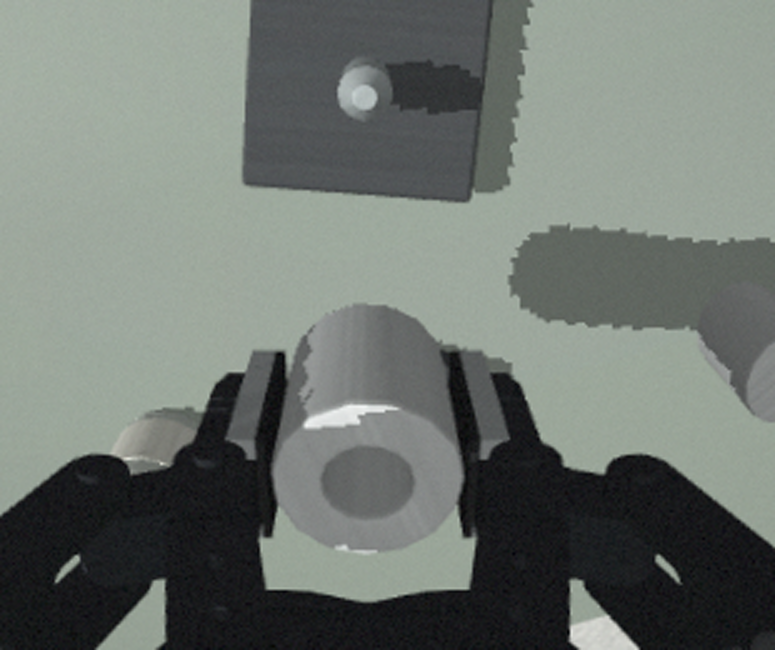

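The pin is at (364,95) in the crop. In the tool frame it sits at y = 58.3 mm and z = −0.8 mm, which agrees with the block's centre. The bore is at y ≈ −1.9 mm, so I'll shift +6.0 and −0.08 cm and lower partway.

>>> carry_out(offset=[[0,2,-0.08],[0,2,0],[0,2,0],[0.6,0,0],[0.6,0,0]], delta_rot=[[0,0,0],[0,0,0],[0,0,0],[0,0,0],[0,0,0]])

```text
time: 5.72
tool_pos: [0.5745, -0.0464, 0.0813]
tcp_rot: [1.395, 1.077, -1.394]
wrist_force: [0.8, -0.1, -0.8]
width: 0.41
```

>>> carry_out(offset=[[0.4,0,0],[0.4,0,0],[0.4,0,0],[0,0,0],[0,0,0]], delta_rot=[[0,0,0],[0,0,0],[0,0,0],[0,0,0],[0,0,0]])

```text
time: 6.13
tool_pos: [0.5722, -0.0448, 0.0689]
tcp_rot: [1.393, 1.08, -1.394]
wrist_force: [-0.5, -0.5, -0.5]
width: 0.405
```

```bash
python3 - <<'E'
from h import *
s=read_state(); print(s['tool_pos'],s['wrist_force'],s['torque'])
R=Ro.from_rotvec(s['tcp_rot']).as_matrix(); print(R.round(3)); 
print('axis err cm', off([.5718-R[0,1]*(-.0019),-.0456-R[1,1]*(-.0019),.0318]))
E
```

```text
[ 0.5721972  -0.04483766  0.06886535] [-0.49270564 -0.507114   -0.47679487] [-0.01107903  0.07083057  0.03912194]
[[-0.001  0.968 -0.25 ]
 [ 0.    -0.25  -0.968]
 [-1.    -0.001  0.   ]]
axis err cm [3.71 0.17 0.08]
```

>>> carry_out(offset=[[0,0.16,0.08],[0,0,0],[0,0,0],[0,0,0],[0,0,0]], delta_rot=[[0,0,0],[0,0,0],[0,0,0],[0,0,0],[0,0,0]])

```text
time: 6.55
tool_pos: [0.5744, -0.0461, 0.0695]
tcp_rot: [1.393, 1.078, -1.393]
wrist_force: [0.2, 0.9, -1.3]
width: 0.408
```

```bash
python3 - <<'E'
from h import *
im,_,s=grab('wrist'); save('w5.png',im[220:330,200:315],6)
print(s['tool_pos'],s['wrist_force'],s['time'])
R=Ro.from_rotvec(s['tcp_rot']).as_matrix()
print('axis err cm', off([.5718-R[0,1]*(-.0019),-.0456-R[1,1]*(-.0019),.0318]))
im,W=cloud('wrist'); T=tool(W,s['tool_pos'],s['tcp_rot']); 
P=T.reshape(-1,3); c=P[np.hypot(P[:,1],P[:,2])<.022]
t=c[(c[:,0]<-.028)&(c[:,0]>-.037)]; print('top',t.min(0),t.max(0))
d=c[(c[:,0]>-.026)&(np.hypot(c[:,1]+.0019,c[:,2])<.0085)]; print('in bore',len(d),d[:,0].min() if len(d) else 0)
E
```

```text
[ 0.57444293 -0.04614127  0.06949404] [ 0.20330822  0.87001452 -1.32692858] 6.55
axis err cm [ 3.77 -0.08  0.01]
top [-0.03699235 -0.02025602 -0.02062092] [-0.02800179  0.01625298  0.02039811]
in bore 488 -0.02598429175268719
```

View pics/w5.png

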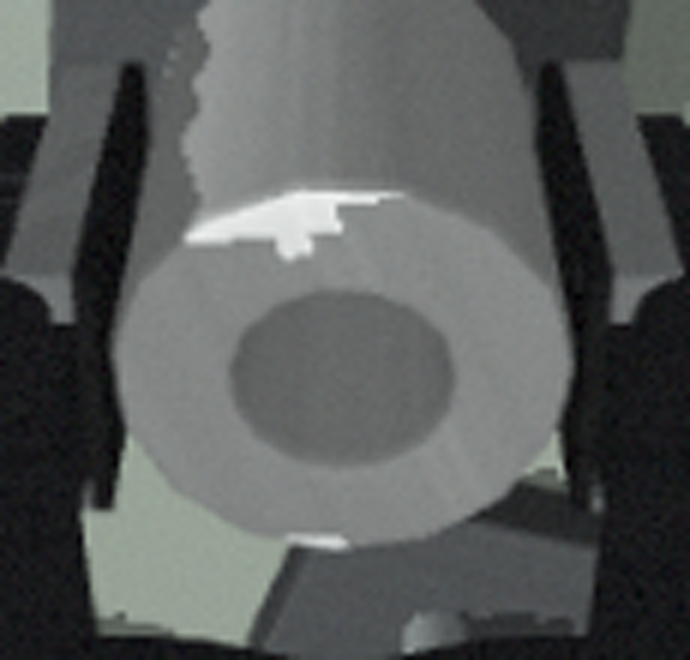

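The crop shows the bore clean from above, and the dark block and pin stub at the bottom edge belong to the small look-alike behind. Pose readings scatter by about 1 mm around the target, so I'll descend gently.

>>> carry_out(offset=[[0.5,-0.04,0],[0.5,0,0],[0.3,0,0],[0,0,0],[0,0,0]], delta_rot=[[0,0,0],[0,0,0],[0,0,0],[0,0,0],[0,0,0]])

```text
time: 7.02
tool_pos: [0.5734, -0.046, 0.0556]
tcp_rot: [1.393, 1.08, -1.394]
wrist_force: [0.3, 0.2, -0.9]
width: 0.407
```

```bash
python3 - <<'E'
from h import *
s=read_state(); R=Ro.from_rotvec(s['tcp_rot']).as_matrix(); print(s['tool_pos'],'F tool',(R.T@s['wrist_force']).round(2),'M tool',(R.T@s['torque']).round(3))
E
```

```text
[ 0.57342052 -0.04600852  0.05558372] F tool [ 0.86  0.23 -0.22] M tool [-0.003 -0.024  0.007]
```

>>> carry_out(offset=[[0.5,0,0],[0.5,0,0],[0.5,0,0],[0.4,0,0],[0.3,0,0]], delta_rot=[[0,0,0],[0,0,0],[0,0,0],[0,0,0],[0,0,0]])

```text
time: 7.43
tool_pos: [0.5734, -0.046, 0.0334]
tcp_rot: [1.393, 1.08, -1.394]
wrist_force: [0.7, 0.0, -0.3]
width: 0.403
```

>>> carry_out(offset=[[0.1,0,0],[0.1,0,0],[0,0,0],[0,0,0],[0,0,0]], delta_rot=[[0,0,0],[0,0,0],[0,0,0],[0,0,0],[0,0,0]])

```text
time: 7.85
tool_pos: [0.5742, -0.0461, 0.0326]
tcp_rot: [1.393, 1.078, -1.393]
wrist_force: [-0.3, 1.0, 0.1]
width: 0.408
```

>>> carry_out(offset=[[0.1,0,0],[0.1,0,0],[0,0,0],[0,0,0],[0,0,0]], delta_rot=[[0,0,0],[0,0,0],[0,0,0],[0,0,0],[0,0,0]])

```text
time: 8.27
tool_pos: [0.5744, -0.0461, 0.0318]
tcp_rot: [1.394, 1.078, -1.392]
wrist_force: [-3.0, 1.2, 6.4]
width: 0.409
```

>>> carry_out(offset=[[0.1,0,0],[0,0,0],[0,0,0],[0,0,0],[0,0,0]], delta_rot=[[0,0,0],[0,0,0],[0,0,0],[0,0,0],[0,0,0]])

```text
time: 8.68
tool_pos: [0.5744, -0.0461, 0.0317]
tcp_rot: [1.393, 1.078, -1.393]
wrist_force: [-5.0, 1.2, 13.1]
width: 0.408
```

Contact came at the expected height (TCP 31.8 mm, 13 N upward), so the sleeve is home. Next I'll lift it and carry it above the jig's open end.

>>> carry_out(offset=[[-1.0,0,0],[-1.5,0,0],[-1.5,0,0],[-1.6,0,0],[-1.6,0,0]], delta_rot=[[0,0,0],[0,0,0],[0,0,0],[0,0,0],[0,0,0]])

```text
time: 9.1
tool_pos: [0.5739, -0.0461, 0.1022]
tcp_rot: [1.393, 1.079, -1.393]
wrist_force: [-0.3, -0.2, -1.3]
width: 0.405
```

>>> carry_out(offset=[[-0.3,0,0],[0,-2.06,-2.98],[0,-2.06,-2.98],[0,-2.06,-2.98],[0,-2.06,-2.98]], delta_rot=[[0,0,0],[0,0,0],[0,0,0],[0,0,0],[0,0,0]])

```text
time: 9.52
tool_pos: [0.5231, 0.0909, 0.1039]
tcp_rot: [1.394, 1.078, -1.394]
wrist_force: [-0.7, 1.4, -0.7]
width: 0.406
```

>>> carry_out(offset=[[0,-2.06,-2.98],[0,-2.06,-2.98],[0,-2.06,-2.98],[0,-2.06,-2.98],[0,0,0]], delta_rot=[[0,0,0],[0,0,0],[0,0,0],[0,0,0],[0,0,0]])

```text
time: 9.93
tool_pos: [0.4717, 0.2309, 0.1039]
tcp_rot: [1.391, 1.084, -1.39]
wrist_force: [-0.6, 0.6, -1.0]
width: 0.408
```

>>> carry_out(offset=[[0,0,0],[0,0,0],[0,0,0],[0,0,0],[0,0,0]], delta_rot=[[0,0,0],[0,0,0],[0,0,0],[0,0,0],[0,0,0]])

```text
time: 10.35
tool_pos: [0.4745, 0.2249, 0.1042]
tcp_rot: [1.394, 1.078, -1.395]
wrist_force: [0.0, -0.5, -1.6]
width: 0.406
```

```bash
python3 - <<'E'
from h import *
im,_,s=grab('wrist'); save('w6.png',im[60:340,110:410],2.5)
print(s['tool_pos'],s['q'].round(3),s['wrist_force'])
im,W=cloud('wrist'); T=tool(W,s['tool_pos'],s['tcp_rot'])
P=T.reshape(-1,3); z=W.reshape(-1,3)[:,2]
def rect(p): (c,sz,a)=cv2.minAreaRect((p[:,1:]*1000).astype(np.float32)); return np.round(c,1),np.round(sz,1),round(a,1),len(p)
near=(P[:,1]>.017)&(P[:,1]<.2)&(abs(P[:,2])<.1)
print('bed',rect(P[near&(z>.008)&(z<.015)]))
for a in np.arange(.02,.072,.004):
    q=P[near&(z>a)&(z<a+.004)]
    if len(q)>20: print(round(a,3),rect(q),q[:,1:].min(0).round(4),q[:,1:].max(0).round(4))
E
```

```text
[0.47454028 0.22487629 0.10419616] [ 0.395  0.099  2.048 -0.     0.995  2.221] [ 0.03449393 -0.49638703 -1.60118676]
bed (array([71. , -0.8]), array([ 80.6, 108.1]), 89.5, 7241)
0.032 (array([87.8, -1.2]), array([24.4, 80.5]), 89.2, 154) [ 0.0474 -0.0129] [0.128  0.0115]
0.036 (array([87.8, -0.9]), array([25.4, 80.8]), 89.6, 200) [ 0.0473 -0.0133] [0.1282 0.012 ]
0.04 (array([83.1, -6.5]), array([24.6, 76. ]), 80.6, 22) [ 0.0474 -0.0131] [0.1225 0.0118]
0.052 (array([82.8, -0.9]), array([50.4, 70.7]), 89.8, 3028) [ 0.0474 -0.0261] [0.1182 0.0243]
0.056 (array([78.5, -0.9]), array([76.8, 48.2]), 0.1, 1527) [ 0.0401 -0.0251] [0.1169 0.0232]
0.06 (array([74.6, -1.1]), array([43.9, 62.5]), 89.8, 1397) [ 0.0434 -0.0231] [0.1059 0.0208]
```

View pics/w6.png

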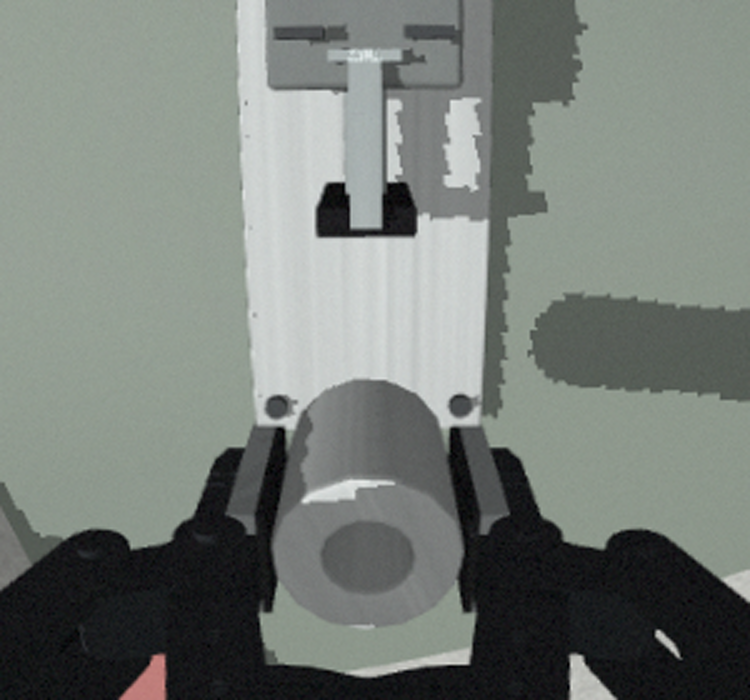

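The jig lies straight ahead of the sleeve. The pad's top is at (366,212) and the pointer at (365,55), before the ridges at (365,32). The lateral error is −0.9 mm, the yaw is within 0.5°, and the gap from sleeve to pad is about 24 mm. I'll descend and then advance.

>>> carry_out(offset=[[1.4,0,-0.09],[1.4,0,0],[1.4,0,0],[1.4,0,0],[1.4,0,0]], delta_rot=[[0,0,0],[0,0,0],[0,0,0],[0,0,0],[0,0,0]])

```text
time: 10.82
tool_pos: [0.4747, 0.2262, 0.0338]
tcp_rot: [1.394, 1.078, -1.394]
wrist_force: [-0.2, 0.3, -1.3]
width: 0.407
```

>>> carry_out(offset=[[0,0.5,0],[0,0.5,0],[0,0.5,0],[0,0.4,0],[0,0,0]], delta_rot=[[0,0,0],[0,0,0],[0,0,0],[0,0,0],[0,0,0]])

```text
time: 11.23
tool_pos: [0.4951, 0.2223, 0.0358]
tcp_rot: [1.396, 1.077, -1.391]
wrist_force: [0.0, 0.6, -1.3]
width: 0.412
```

>>> carry_out(offset=[[0,0,0],[0,0,0],[0,0,0],[0,0,0],[0,0,0]], delta_rot=[[0,0,0],[0,0,0],[0,0,0],[0,0,0],[0,0,0]])

```text
time: 11.65
tool_pos: [0.4925, 0.2222, 0.0343]
tcp_rot: [1.393, 1.079, -1.393]
wrist_force: [-0.3, -0.5, -0.8]
width: 0.409
```

```bash
cat > m.py <<'E'
from h import *
im,_,s=grab('wrist')
R=Ro.from_rotvec(s['tcp_rot']).as_matrix()
print(s['tool_pos'],'F tool',(R.T@s['wrist_force']).round(2),'up',R[2,0].round(4),s['time'])
im,W=cloud('wrist'); T=tool(W,s['tool_pos'],s['tcp_rot'])
P=T.reshape(-1,3); z=W.reshape(-1,3)[:,2]
near=(P[:,1]>.0)&(P[:,1]<.2)&(abs(P[:,2])<.1)
b=P[near&(z<.016)&(z>.006)&(P[:,1]>.04)]; print('bed x below TCP',np.median(b[:,0]).round(4))
for lo,hi,w in((.050,.058,.03),(.056,.066,.02)):
    q=P[near&(z>lo)&(z<hi)&(abs(P[:,2]+.0)<w)&(P[:,1]>.014)]
    if len(q)>10: print(lo,hi,len(q),np.percentile(q[:,1:],[1,99],axis=0).round(4).tolist())
c=P[(np.hypot(P[:,1],P[:,2])<.022)&(P[:,0]<-.028)&(P[:,0]>-.037)]; print('top',c.min(0).round(4),c.max(0).round(4))
E
python3 m.py
```

```text
[0.49247292 0.22219125 0.03432854] F tool [ 0.85 -0.2   0.58] up -1.0 11.65
bed x below TCP 0.0237
0.05 0.058 10500 [[0.0149, -0.0232], [0.0994, 0.0252]]
0.056 0.066 6594 [[0.0145, -0.0194], [0.0978, 0.0192]]
top [-0.037  -0.0204 -0.0208] [-0.028   0.0164  0.0204]
```

>>> carry_out(offset=[[0.1,0.2,0],[0,0.2,0],[0,0.2,0],[0,0.2,0],[0,0.2,0]], delta_rot=[[0,0,0],[0,0,0],[0,0,0],[0,0,0],[0,0,0]])

```text
time: 12.12
tool_pos: [0.5015, 0.2198, 0.033]
tcp_rot: [1.392, 1.08, -1.395]
wrist_force: [-5.1, 2.0, 1.8]
width: 0.408
```

>>> carry_out(offset=[[0,0,0],[0,0,0],[0,0,0],[0,0,0],[0,0,0]], delta_rot=[[0,0,0],[0,0,0],[0,0,0],[0,0,0],[0,0,0]])

```text
time: 12.53
tool_pos: [0.5018, 0.2197, 0.0331]
tcp_rot: [1.393, 1.079, -1.394]
wrist_force: [-3.9, 2.1, 1.1]
width: 0.416
```

```bash
python3 m.py
```

```text
[0.50176645 0.21967528 0.03307379] F tool [-1.08 -4.29 -1.05] up -1.0 12.5333
bed x below TCP 0.0224
0.05 0.058 10146 [[0.019, -0.0233], [0.0899, 0.0251]]
0.056 0.066 6374 [[0.0144, -0.0194], [0.0881, 0.0192]]
top [-0.037  -0.0202 -0.0207] [-0.028   0.0219  0.02  ]
```

>>> carry_out(offset=[[0,0.2,0],[0,0.2,0],[0,0.2,0],[0,0.1,0],[0,0.1,0]], delta_rot=[[0,0,0],[0,0,0],[0,0,0],[0,0,0],[0,0,0]])

```text
time: 13.0
tool_pos: [0.5085, 0.2179, 0.033]
tcp_rot: [1.392, 1.081, -1.396]
wrist_force: [-7.8, 3.8, 2.6]
width: 0.406
```

>>> carry_out(offset=[[0,0,0],[0,0,0],[0,0,0],[0,0,0],[0,0,0]], delta_rot=[[0,0,0],[0,0,0],[0,0,0],[0,0,0],[0,0,0]])

```text
time: 13.42
tool_pos: [0.5084, 0.218, 0.033]
tcp_rot: [1.392, 1.081, -1.396]
wrist_force: [-8.1, 4.1, 2.2]
width: 0.411
```

```bash
python3 m.py; python3 -c "
from h import *
im=load('wrist')[0]; save('w7.png',im[60:320,130:390],3)"
```

```text
[0.50843686 0.21795429 0.0329953 ] F tool [-2.17 -8.86 -1.92] up -1.0 13.4167
bed x below TCP 0.0222
0.05 0.058 9709 [[0.018, -0.0233], [0.0831, 0.0252]]
0.056 0.066 6134 [[0.0143, -0.0194], [0.0813, 0.0193]]
top [-0.037  -0.0202 -0.0202] [-0.028   0.0219  0.0206]
```

View pics/w7.png

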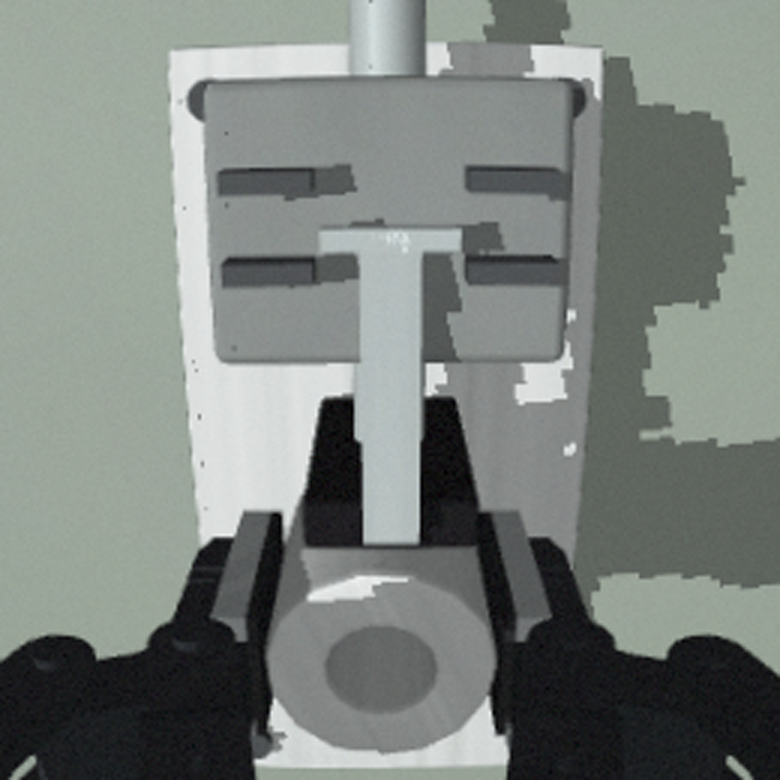

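The pointer at row 240 is just past the near ridge (270), with the far ridge at 180. That puts the plunger at about 10 mm, which agrees with 8–9 N. The fingers are clear of the pad. I'll make a small final push and settle.

>>> carry_out(offset=[[0,0.1,0],[0,0.06,0],[0,0,0],[0,0,0],[0,0,0]], delta_rot=[[0,0,0],[0,0,0],[0,0,0],[0,0,0],[0,0,0]])

```text
time: 13.88
tool_pos: [0.5098, 0.2176, 0.0329]
tcp_rot: [1.392, 1.081, -1.396]
wrist_force: [-8.8, 4.1, 2.9]
width: 0.407
```

>>> carry_out(offset=[[0,0,0],[0,0,0],[0,0,0],[0,0,0],[0,0,0]], delta_rot=[[0,0,0],[0,0,0],[0,0,0],[0,0,0],[0,0,0]])

```text
time: 14.3
tool_pos: [0.5098, 0.2176, 0.033]
tcp_rot: [1.392, 1.081, -1.396]
wrist_force: [-6.9, 3.6, 2.8]
width: 0.406
```

```bash
python3 m.py; python3 -c "
from h import *
im=load('wrist')[0]; b=grab('side')[0]; save('w8.png',np.hstack([im[100:300,150:370],b[200:400,140:340]]),1.9)"
```

```text
[0.50978168 0.21763908 0.03296703] F tool [-2.77 -7.6  -1.77] up -1.0 14.3
bed x below TCP 0.0221
0.05 0.058 9546 [[0.0186, -0.0233], [0.0817, 0.0252]]
0.056 0.066 6168 [[0.0144, -0.0195], [0.0799, 0.0193]]
top [-0.037  -0.0202 -0.0207] [-0.028   0.0219  0.0205]Traceback (most recent call last):
  File "<string>", line 3, in <module>
    im=load('wrist')[0]; b=grab('side')[0]; save('w8.png',np.hstack([im[100:300,150:370],b[200:400,140:340]]),1.9)
                                                          ~~~~~~~~~^^^^^^^^^^^^^^^^^^^^^^^^^^^^^^^^^^^^^^^^^^
    return _nx.concatenate(arrs, 1, dtype=dtype, casting=casting)
           ~~~~~~~~~~~~~~~^^^^^^^^^^^^^^^^^^^^^^^^^^^^^^^^^^^^^^^
ValueError: all the input array dimensions except for the concatenation axis must match exactly, but along dimension 0, the array at index 0 has size 200 and the array at index 1 has size 184
```

```bash
python3 -c "
from h import *
im=load('wrist')[0]; b=load('side')[0]; save('w9.png',np.hstack([im[100:300,150:370],b[184:384,140:340]]),1.9)"
```

```text
(no output)
```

View pics/w9.png

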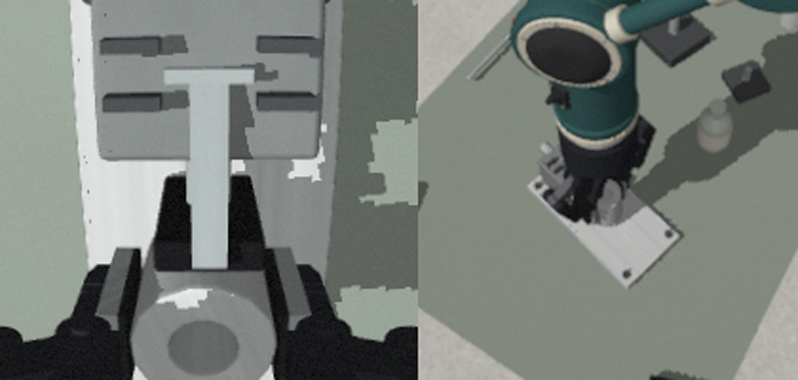

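The pointer at row 75 stands midway between the ridges (45 and 102), so the plunger is about halfway in. The bottle stands untouched and the fingers are clear of the jig. I'll hand in.

```bash
python3 -c "
from workcell import *
print(finish_job())"
```

```text
the job is handed in; nothing more can be done
None
```

The wide-bored sleeve is pressed against the jig's pad with the plunger about halfway in, still gripped and upright, and I've handed the job in. No verdict was reported.

- **Gauge:** the sleeve slid down the pin without force. It came home at the expected height, with about 13 N upward when seated, and I then lifted it off.
- **Final checks at the jig:**
  - The pointer stands midway between the two ridges.
  - The wrist force along the push was 7.6–9 N, with about 1 N of noise.
  - The sleeve's underside is about 10 mm above the bed, and it is about 1–1.5 mm off the pad's middle.
  - In the last view the fingers are clear of the jig.
- **Bystanders:** I never went near the spool, the other sleeve or the screwdriver. The bottle stands where it was in the last side view; I did not re-measure any of them.
- **Disagreements:** TCP readings scattered by 1–2 mm, so I relied on the camera view relative to the tool. The last force reading (7.6 N) was slightly below the roughly 9 N the pointer implies, but well within the 5–13 N band.

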